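# Dress the shop display: leather-sleeved tumblers on blocks, rims level

### The job

Set out the four leather-sleeved tumblers on the four round wooden display blocks so that all the rims come out level: the largest tumbler on the lowest, widest block, the second largest on the second lowest, and so on up to the smallest tumbler on the highest, narrowest block. Stand each one upright in the middle of its block and let go of it; they are glass, so set them down gently, without dropping them or knocking them hard against the blocks, and never let one tip over. Leave the green candle where it is.

Things in the scene. Friction and masses are not known exactly. Their poses are not given: they have to be found in the camera images.
- tumbler_a: the smallest of the four drinking tumblers in reddish-brown leather sleeves: an open round straight-sided glass, 36 mm across and 44 mm high, about 70 g (varies by a third), the leather sleeve covering its lower 33 mm (the 11 mm of bare glass above is 32 mm across, walls 3 to 5 mm); loose, upright. Origin: centre of its underside, z up, yaw meaningless
- tumbler_b: the second smallest of the four drinking tumblers in reddish-brown leather sleeves: an open round straight-sided glass, 46 mm across and 60 mm high, about 120 g (varies by a third), the leather sleeve covering its lower 45 mm (the 15 mm of bare glass above is 42 mm across, walls 3 to 5 mm); loose, upright. Origin: centre of its underside, z up, yaw meaningless
- tumbler_c: the second largest of the four drinking tumblers in reddish-brown leather sleeves: an open round straight-sided glass, 56 mm across and 76 mm high, about 190 g (varies by a third), the leather sleeve covering its lower 57 mm (the 19 mm of bare glass above is 52 mm across, walls 3 to 5 mm); loose, upright. Origin: centre of its underside, z up, yaw meaningless
- tumbler_d: the largest of the four drinking tumblers in reddish-brown leather sleeves: an open round straight-sided glass, 66 mm across and 92 mm high, about 270 g (varies by a third), the leather sleeve covering its lower 69 mm (the 23 mm of bare glass above is 62 mm across, walls 3 to 5 mm); loose, upright. Origin: centre of its underside, z up, yaw meaningless
- block_a: the highest and narrowest of the four plain round wooden display blocks (solid upright cylinders with flat tops): 64 mm across, 78 mm high, fixed to the table. Origin: centre of its underside on the table, z up, so its top lies that height above the origin
- block_b: the second highest of the four plain round wooden display blocks (solid upright cylinders with flat tops): 80 mm across, 62 mm high, fixed to the table. Origin: centre of its underside on the table, z up, so its top lies that height above the origin
- block_c: the second lowest of the four plain round wooden display blocks (solid upright cylinders with flat tops): 96 mm across, 46 mm high, fixed to the table. Origin: centre of its underside on the table, z up, so its top lies that height above the origin
- block_d: the lowest and widest of the four plain round wooden display blocks (solid upright cylinders with flat tops): 112 mm across, 30 mm high, fixed to the table. Origin: centre of its underside on the table, z up, so its top lies that height above the origin
- candle: bystander: candle in a dark green glass without leather sleeve, 62 mm across, 74 mm high, 330 g, loose among the tumblers and blocks. Origin: centre of its underside. (Aside from the work, at the table's right-hand end as the robot sees it, stands a potted cactus 163 mm high; small shop goods lie along the far edge)
Mind the look-alikes: they are no part of the job. What is shaped like the block_a but purple is not meant.

How it is judged:
By the outcome, as a careful person would: the job done as asked, in the order asked, and still so for the second after the job is handed in, with the robot touching nothing.
It also fails if it takes over 102 s, if anything falls off the work surface, if the arm or the gripper's body presses on something with over 40 N, if the wrist force passes 120 N, or if a joint passes its speed limit or range.

### The arm

A 7-joint arm with a two-finger parallel gripper is mounted at the origin on the work surface. World frame = base frame: x ahead of the robot, y to its left, z up, the work surface at z = 0. Lengths are in m, angles in rad, forces in N, time in s.
With the tool pointing down it reaches from about 0.425 to 1.025 m from the base axis. Payload 9.4 kg.
Tool frame: the origin (TCP) lies on the centre line of the jaws, within the pads' length; the fingertips stand 8 mm ahead of it and the grasp point (between the pads) lies 11 mm behind it; z points along the fingers, y is the line along which they close (so a half turn about z gives the same grasp; the last joint's range is limited). The gripper opens to 85 mm and grips with 20 to 120 N. Pads are 22 mm wide; open, the fingers measure 114 mm over their backs; the gripper's body (76 mm by 85 mm) begins 54 mm behind the grasp point. The pads swing forward as they close: fully open they stand 13 mm farther back than shut.
Start: joints at [-1.282, 0.599, -0.003, 1.599, 0.002, 0.943, -0.08], TCP at [0.259, 0.677, 0.239] pointing down, gripper open.
Joint ranges: [-2.57, 2.57], [-0.35, 1.97], [-1.29, 1.29], [0.11, 2.56], [-1.05, 4.19], [0.11, 1.86], [-2.63, 2.63]. Speed limits (rad/s): [2.22, 2.22, 3.01, 3.01, 3.14, 3.14, 3.14].

### API

Orientations are given as a rotation vector (axis times angle).
In Python, from rig import move_pose, movel, set_joints, set_gripper, wait, ik, get_obs, get_image, MotionError, finish_job gives the robot as it stands. Calls block until the motion is done:
- move_pose(position, orientation): joint-space move of the TCP to a pose.
- movel(position, frame=None, rate=0.15): straight line of the TCP; frame=None keeps the orientation; rate is the mean speed in m/s.
- set_joints(angles): joint-space move.
- set_gripper(opening, grip_force=None): finger opening in m; grip_force is the grip in N (None keeps the last); returns when the fingers have stopped.
- wait(seconds).
- ik(position, orientation): joint angles nearest the present ones, or None.
- get_obs(): the state.
- get_image(name): name is "scene" or "top"; returns a dict with "img" (480x640x3 uint8, red, green, blue), "mtx" (3x3 intrinsics, pixels), "pose" (4x4, takes a point from camera to world coordinates). Camera axes: x right, y down, z forward; pixel columns grow to the right and rows downward; lengths in m; the calibration is good to about 2 mm. A picture is of the moment at which its call begins. There is no depth.
A pose or a line that the arm cannot do raises MotionError and nothing moves.
- finish_job(): hands the job in; it is judged then, once.
The state is a dict: "time": time; "joint_positions": joint angles; "dq": joint speeds; "tau": joint torques, N m; "tool_pos": TCP position; "ee_rot": TCP orientation; "contact_force": force on the tool from outside, world axes, zero at the start; "moment": the same for the moment, N m; "gripper_width": finger opening in m; "grasp_force": force on a finger pad.
Only numpy, scipy, OpenCV 4.12 (cv2) and the standard library are available. Lean on these libraries where they do the work, as an engineer would, in place of code of your own. Each camera call takes 0.05 s, during which the arm holds its last target. There are 200 camera calls.

## Working session

There is one attempt and no reset: what is moved stays moved. The work goes in short steps, each a Python script; the robot and the scene stay as the last script left them, time stands still between calls to the robot, and variables do not carry over. Pictures are saved under pics/ and viewed, at most 14 in all, crops included, and the job is handed in when it is done.

```bash
mkdir -p pics; python3 - <<'E'
from rig import *
import cv2,numpy as np
for n in("top","scene"):
    d=get_image(n);cv2.imwrite(f"pics/{n}0.png",d["img"][:,:,::-1]);print(n,np.round(d["mtx"],1).tolist(),np.round(d["pose"],4).tolist())
o=get_obs();print(o["ee_rot"],o["gripper_width"],o["time"])
E
```

```text
top [[508.6, 0.0, 317.8], [0.0, 508.6, 235.5], [0.0, 0.0, 1.0]] [[0.0127, -0.9888, 0.1484, 0.4362], [-0.9998, -0.0146, -0.0117, -0.013], [0.0138, -0.1482, -0.9889, 1.0517], [0.0, 0.0, 0.0, 1.0]]
scene [[614.4, 0.0, 306.4], [0.0, 614.4, 247.2], [0.0, 0.0, 1.0]] [[-0.1714, 0.6611, -0.7304, 1.4874], [0.9852, 0.1132, -0.1288, 0.1347], [-0.0024, -0.7417, -0.6707, 0.8778], [0.0, 0.0, 0.0, 1.0]]
[-5.71395518e-01 -3.08906956e+00  2.06721377e-03] 0.08569887013569578 0.1
```

View pics/top0.png

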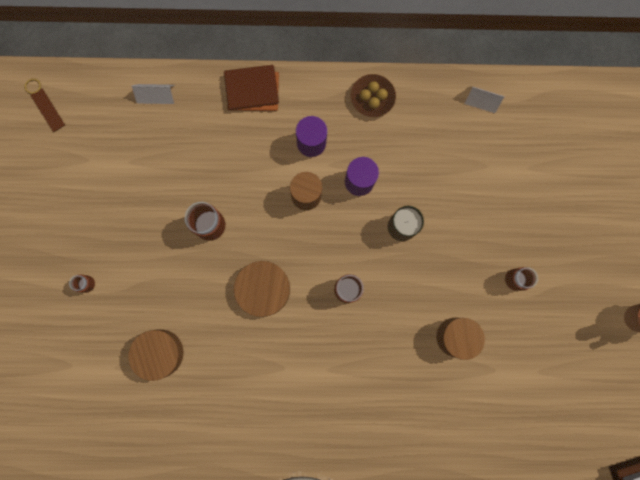

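View pics/scene0.png

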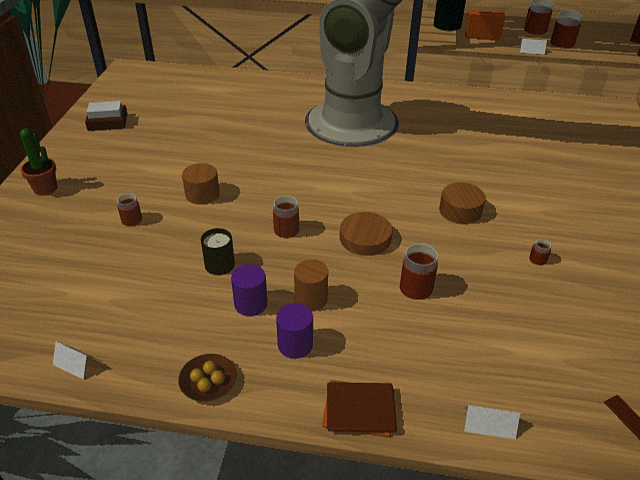

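Candidates (top view):
- **Tumblers:** a (82,284), b (520,279), c (348,290), d (205,222). All are reddish-brown sleeves, ordered by size.
- **Blocks:** brown wood a (306,190), b (462,338), c (154,355), d (262,290).
- **Not part of the job:** the purple cylinders at (311,136) and (361,176) are the look-alikes. The candle is at (406,223).

Next I'll fit cylinder outlines to both views and check the fit with overlays.

```bash
cat >vis.py <<'E'
import cv2,numpy as np
from scipy.optimize import differential_evolution
from scipy.ndimage import map_coordinates
TH=np.linspace(0,2*np.pi,120,endpoint=False)
# name: (radius, height, sleeve height or None)
DIM=dict(ta=(.018,.044,.033),tb=(.023,.060,.045),tc=(.028,.076,.057),td=(.033,.092,.069),
 ba=(.032,.078,None),bb=(.040,.062,None),bc=(.048,.046,None),bd=(.056,.030,None),candle=(.031,.074,None))
def proj(d,P):
    T=np.linalg.inv(d["pose"]);c=P@T[:3,:3].T+T[:3,3];u=c@np.array(d["mtx"]).T
    return u[:,:2]/u[:,2:]
def back(d,uv,z):
    r=d["pose"][:3,:3]@np.linalg.inv(d["mtx"])@np.array([*uv,1.]);o=d["pose"][:3,3]
    return (o+r*(z-o[2])/r[2])[:2]
def ring(x,y,z,r):return np.c_[x+r*np.cos(TH),y+r*np.sin(TH),np.full(TH.size,z)]
def curves(d,n,x,y,z0=0):
    r,h,s=DIM[n]
    if s is None:
        top=proj(d,ring(x,y,z0+h,r));return [top,hull(np.r_[top,proj(d,ring(x,y,z0,r))])]
    return [proj(d,ring(x,y,z0+h,r-.002)),hull(np.r_[proj(d,ring(x,y,z0+s,r)),proj(d,ring(x,y,z0,r)),proj(d,ring(x,y,z0+h,r-.002))])]
def hull(p):
    h=cv2.convexHull(p.astype(np.float32))[:,0];h=np.r_[h,h[:1]]
    L=np.r_[0,np.cumsum(np.linalg.norm(np.diff(h,axis=0),axis=1))];t=np.linspace(0,L[-1],150)
    return np.c_[np.interp(t,L,h[:,0]),np.interp(t,L,h[:,1])]
def grad(d):
    g=cv2.GaussianBlur(d["img"].astype(np.float32),(0,0),.8)
    return np.sqrt(sum(cv2.Sobel(g,cv2.CV_32F,a,1-a)**2 for a in(0,1)).sum(2)).clip(0,250)
def fit(ds,n,xy,z0=0,rad=.012):
    G=[grad(d) for d in ds]
    def cost(q):
        return -sum(map_coordinates(g,[c[:,1],c[:,0]],order=1).mean() for d,g in zip(ds,G) for c in curves(d,n,*q,z0))
    return differential_evolution(cost,[(xy[0]-rad,xy[0]+rad),(xy[1]-rad,xy[1]+rad)],seed=0,popsize=10,maxiter=25).x
def tile(d,n,xy,z0=0,S=200,crop=70):
    c=curves(d,n,*xy,z0);m=c[1].mean(0).round().astype(int);k=S/crop;M=np.float32([[k,0,S/2-k*m[0]],[0,k,S/2-k*m[1]]])
    im=cv2.warpAffine(np.ascontiguousarray(d["img"][:,:,::-1]),M,(S,S),flags=cv2.INTER_LINEAR)
    for p,col in zip(c,((0,255,255),(255,255,0))):
        cv2.polylines(im,[((p@M[:,:2].T+M[:,2])*16).round().astype(int)],True,col,1,cv2.LINE_AA,4)
    cv2.putText(im,n,(3,14),0,.5,(255,255,255),1);return im
E
python3 - <<'E'
from rig import *
from vis import *
import json
t,s=get_image("top"),get_image("scene")
px=dict(ta=(78,284),tb=(526,278),tc=(348,288),td=(203,217),ba=(307,185),bb=(463,338),bc=(154,354),bd=(263,288),candle=(406,222))
R={};rows={0:[],1:[]}
for n,p in px.items():
    x0=back(t,p,DIM[n][1]);a,b=fit([t],n,x0),fit([s],n,x0);R[n]=fit([t,s],n,x0).tolist()
    print(n,x0.round(4),a.round(4),b.round(4),np.round(R[n],4))
for nm,d in(("t",t),("s",s)):
    L=[tile(d,n,R[n]) for n in list(px)[:8]]
    cv2.imwrite(f"pics/fit_{nm}.png",np.vstack([np.hstack(L[:4]),np.hstack(L[4:])]))
json.dump(R,open("pos.json","w"))
E
```

```text
ta [0.4842 0.4445] [0.4857 0.4458] [0.4859 0.4473] [0.4859 0.4469]
tb [ 0.5068 -0.4336] [ 0.5065 -0.4307] [ 0.5054 -0.4372] [ 0.5081 -0.4329]
tc [ 0.4819 -0.0836] [ 0.4824 -0.0847] [ 0.4798 -0.0881] [ 0.4809 -0.0867]
td [0.6127 0.1956] [0.6091 0.1985] [0.6108 0.2004] [0.6101 0.2003]
ba [ 0.6822 -0.0021] [6.79e-01 6.00e-04] [6.794e-01 4.000e-04] [6.79e-01 4.00e-04]
bb [ 0.39   -0.3057] [ 0.3897 -0.3077] [ 0.3898 -0.3077] [ 0.3897 -0.3076]
bc [0.3519 0.2873] [0.3504 0.2905] [0.3509 0.2894] [0.3508 0.2897]
bd [0.4818 0.083 ] [0.4812 0.0856] [0.4814 0.0857] [0.4813 0.0856]
candle [ 0.6121 -0.1968] [ 0.6155 -0.2012] [ 0.6138 -0.2022] [ 0.6152 -0.2015]
```

View pics/fit_t.png

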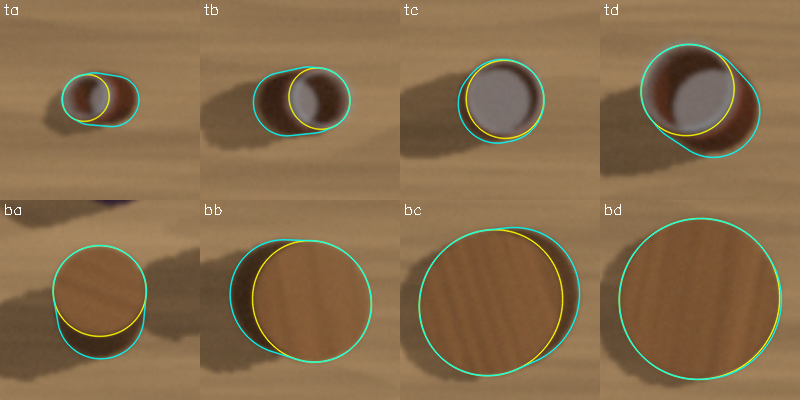

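View pics/fit_s.png

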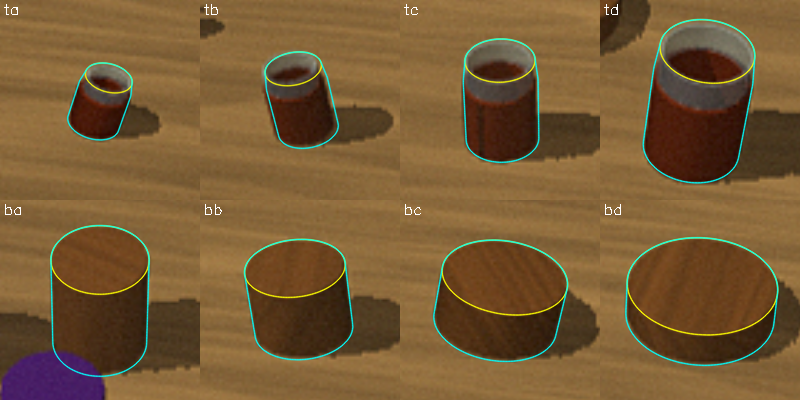

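Overlays match in both views: the four tumblers and the four brown blocks are identified with sub-pixel fits, and ba is the brown one next to the purple look-alike. I'll start with the largest tumbler.

```bash
cat >act.py <<'E'
from rig import *
import numpy as np,json
from vis import DIM
POS=json.load(open("pos.json"))
def rot(x,y):                       # tool down, jaws closing radially
    phi=(np.arctan2(y,x)-np.pi/2)/2+0.0
    c=[np.pi*np.array([np.cos(p),np.sin(p),0]) for p in(phi,phi+np.pi/2)]
    return min(c,key=lambda o:abs(q[6]) if (q:=ik([x,y,.25],o)) is not None else 9)
def fz(n=3):
    v=[]
    for _ in range(n): wait(.02);v.append(get_obs()["contact_force"][2])
    return np.mean(v)
def pick(t,g,lift,open_=.085):
    x,y=POS[t];set_gripper(open_)
    move_pose([x,y,.22],rot(x,y));movel([x,y,g+.04],rate=.2);movel([x,y,g],rate=.06)
    set_gripper(DIM[t][0]*2-.02,35);o=get_obs()
    print(t,"grip",o["gripper_width"],o["grasp_force"],o["contact_force"].round(1) if hasattr(o["contact_force"],"round") else o["contact_force"],o["time"])
    movel([x,y,g+.01],rate=.04);movel([x,y,g+lift],rate=.2)
def above(b,g,up):
    x,y=POS[b];z=DIM[b][1]+g
    move_pose([x,y,z+up],rot(x,y))
def place(t,b,g):
    x,y=POS[b];z=DIM[b][1]+g
    movel([x,y,z+.025],rate=.15);movel([x,y,z+.005],rate=.04);f0=fz();F=[]
    for dz in np.arange(.004,-.0035,-.001):
        movel([x,y,z+dz],rate=.01);F.append(round(fz(2)-f0,2))
        if F[-1]>1.5: break
    print("touch dz",round(dz,4),F)
    set_gripper(DIM[t][0]*2+.012);wait(.2)
    movel([x,y,z+.01],rate=.04);movel([x,y,z+DIM[t][1]+.05],rate=.2)
    o=get_obs();print("done",o["time"],"w",o["gripper_width"])
E
python3 - <<'E'
from act import *
import cv2
for n in("td","bd","tc","bc","tb","bb","ta","ba"):
    x,y=POS[n];q=ik([x,y,.25],rot(x,y));print(n,None if q is None else np.round(q,2))
pick("td",.04,.16)
d=get_image("scene");cv2.imwrite("pics/held.png",d["img"][60:360,250:600,::-1].repeat(2,0).repeat(2,1))
E
```

```text
td [-0.59  0.5   0.28  1.8  -0.18  0.87  0.09]
bd [-0.56  0.32  0.35  2.13 -0.16  0.72  0.07]
tc [-0.37  0.34  0.57  2.14 -0.27  0.73  0.21]
bc [-0.94  0.26  0.16  2.19 -0.06  0.69 -0.05]
tb [ 0.17  0.62  0.74  1.76 -0.49  0.96  0.4 ]
bb [-0.19  0.52  1.12  2.14 -0.64  0.86  0.65]
ta [-0.91  0.51  0.12  1.75 -0.08  0.88 -0.01]
ba [-0.36  0.56  0.43  1.72 -0.28  0.92  0.19]
td grip 0.06453307996211712 30.08203414734453 [2.6 1.1 5.8] 4.5417
```

View pics/held.png

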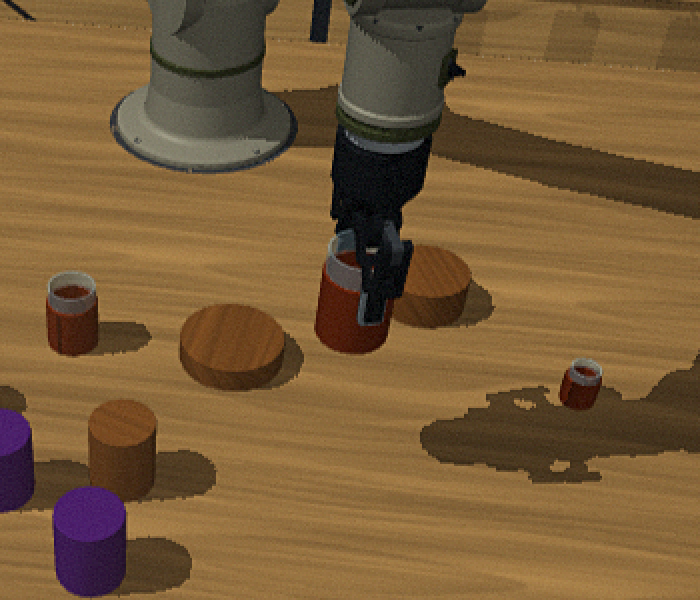

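Tumbler d is held upright, with the fingertip at about (372,322) in the crop, roughly 25 mm above its base. The fingertips sit lower than the shut-jaw figure suggests, so I'll grasp the small ones a bit higher. Placing d now.

```bash
python3 - <<'E'
from act import *
from vis import *
above("bd",.04,.13);place("td","bd",.04)
pick("tc",.035,.17)
t,s=get_image("top"),get_image("scene")
q=fit([s],"td",POS["bd"],.03);print("td on bd err mm",((q-POS["bd"])*1e3).round(1))
cv2.imwrite("pics/p1.png",s["img"][80:330,150:500,::-1].repeat(2,0).repeat(2,1))
E
```

```text
touch dz 0.001 [np.float64(0.12), np.float64(-0.53), np.float64(-0.4), np.float64(2.21)]
done 10.975 w 0.07760416358253915
tc grip 0.055246097544123546 35.792890414595604 [-0.1  0.1  6.6] 14.025
td on bd err mm [-2.9 -1.7]
```

View pics/p1.png

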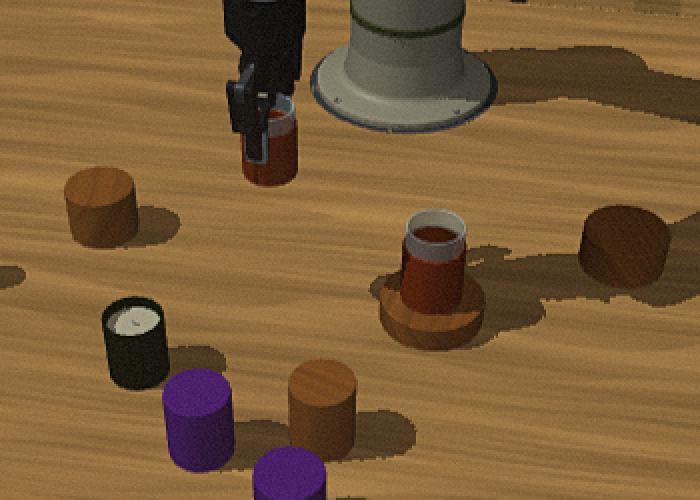

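Tumbler d stands upright on block_d at (435,265), and c is held clear and upright at (270,140). Carrying on with c and b.

```bash
python3 - <<'E'
from act import *
from vis import *
above("bc",.035,.14);place("tc","bc",.035)
pick("tb",.027,.17)
t,s=get_image("top"),get_image("scene")
for a,b in(("td","bd"),("tc","bc")):
  for d in(t,s):
    q=fit([d],a,POS[b],DIM[b][1]);print(a,"err mm",((q-POS[b])*1e3).round(1))
cv2.imwrite("pics/p2.png",np.vstack([np.hstack([tile(d,a,POS[b],DIM[b][1],300,75) for a,b in(("td","bd"),("tc","bc"))]) for d in(t,s)]))
cv2.imwrite("pics/p2s.png",s["img"][:,:,::-1])
E
```

```text
touch dz 0.0 [np.float64(0.2), np.float64(0.5), np.float64(0.67), np.float64(0.41), np.float64(14.39)]
done 21.6 w 0.0681014333877103
tb grip 0.045981386511398464 35.69615442305803 [-0.4  1.4  6. ] 26.7167
td err mm [-0.5 -1.1]
td err mm [-2.7 -1.7]
tc err mm [-1.1 -6.1]
tc err mm [-3.1 -0.7]
```

View pics/p2.png

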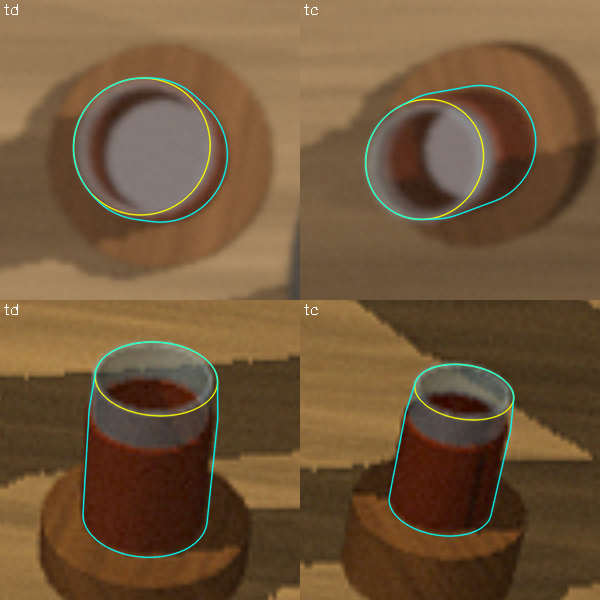

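View pics/p2s.png

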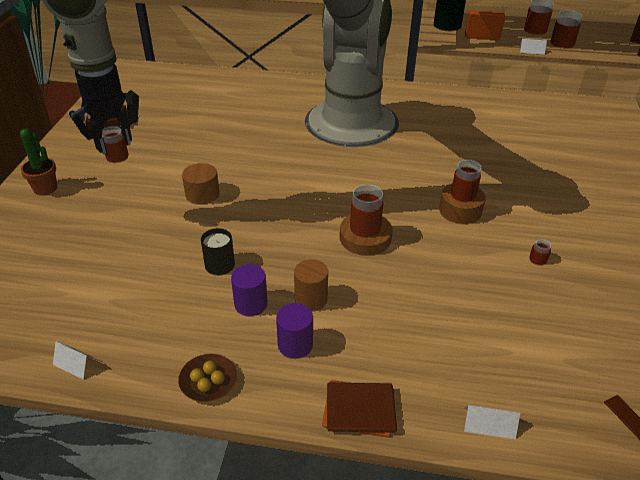

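Tumblers d (366,210) and c (466,185) stand centred to within about 2 mm of their block axes, and b is held upright at (115,148). I'll use finer touchdown steps for b and a.

```bash
sed -i 's/np.arange(.004,-.0035,-.001)/np.arange(.0025,-.0035,-.0005)/; s/fz(2)-f0/fz(1)-f0/; s/z+.005\],rate=.04/z+.003],rate=.04/' act.py
python3 - <<'E'
from act import *
from vis import *
above("bb",.027,.14);place("tb","bb",.027)
pick("ta",.022,.17)
t,s=get_image("top"),get_image("scene")
cv2.imwrite("pics/p3.png",np.vstack([np.hstack([tile(d,"tb",POS["bb"],.062,300,75) for d in(t,s)]),
  cv2.resize(np.ascontiguousarray(s["img"][130:290,460:620,::-1]),(600,300)) if 0 else cv2.resize(np.ascontiguousarray(s["img"][120:280,300:620,::-1]),(600,300))]))
E
```

```text
touch dz 0.0005 [np.float64(0.45), np.float64(-0.22), np.float64(0.15), np.float64(0.35), np.float64(2.55)]
done 33.4167 w 0.058092049468406536
ta grip 0.03480226068108718 34.84015692025423 [-0.3 -1.   5.3] 38.775
```

View pics/p3.png

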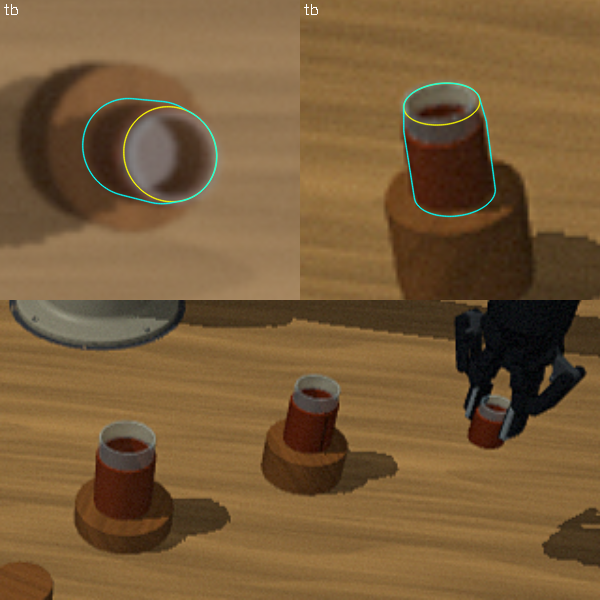

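Tumbler b matches its predicted centred outline on block_b, and a is held upright at (490,420). Placing a.

```bash
python3 - <<'E'
from act import *
from vis import *
above("ba",.022,.12);place("ta","ba",.022)
move_pose([.42,.45,.3],rot(.42,.45))
t,s=get_image("top"),get_image("scene");P=[("td","bd"),("tc","bc"),("tb","bb"),("ta","ba")]
for a,b in P: print(a,((fit([t,s],a,POS[b],DIM[b][1])-POS[b])*1e3).round(1))
print("candle",((fit([t,s],"candle",POS["candle"])-POS["candle"])*1e3).round(1),get_obs()["time"])
L=[np.hstack([tile(d,a,POS[b],DIM[b][1],200,75) for a,b in P]) for d in(t,s)]
cv2.imwrite("pics/p4.png",np.vstack(L));cv2.imwrite("pics/p4s.png",s["img"][:,:,::-1])
E
```

```text
touch dz 0.0 [np.float64(0.75), np.float64(-0.0), np.float64(0.57), np.float64(-0.89), np.float64(1.35), np.float64(6.4)]
done 46.5833 w 0.04772633599432929
td [-1.2 -1.4]
tc [-1.7 -0.5]
tb [-0.9  0.9]
ta [-3.3 -1.5]
candle [-0.1 -0. ] 48.6
```

View pics/p4.png

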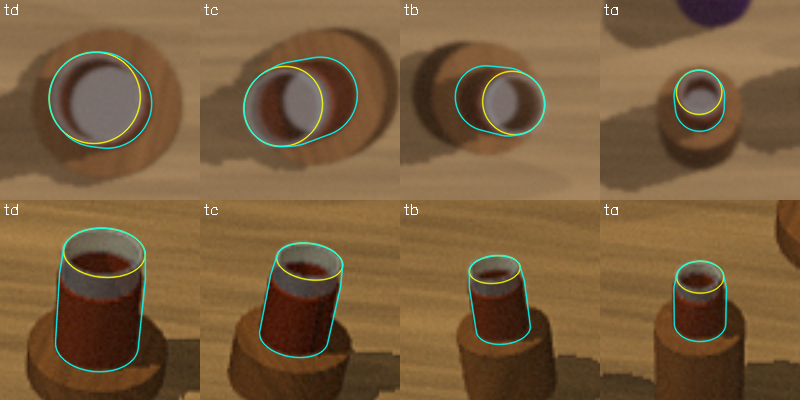

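View pics/p4s.png

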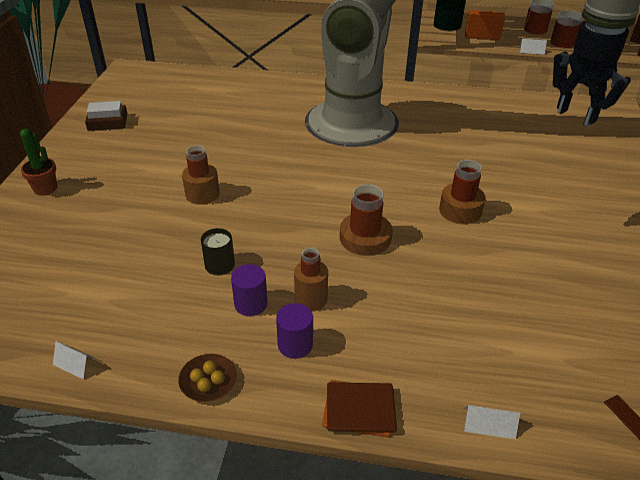

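All four tumblers stand upright on their blocks, within about 1–3 mm of centre, at (366,210), (466,185), (197,165) and (311,265). The candle hasn't moved and the robot is clear.

```bash
python3 -c "
from rig import *
wait(.3);print(finish_job())"
```

```text
the job is handed in; nothing more can be done
None
```

The job is handed in: all four tumblers stand upright and released on their matching blocks, placed largest first, 1–4 mm off centre by the camera fits, in about 49 s of the 102 s allowed. The candle is unmoved; tumbler c met its block hardest, at about 14 N.

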